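Snap the stock box's lid shut all round

ROBOT

A 6-joint arm with a two-finger parallel gripper is mounted at the origin on a cart in front of the work surface, level with it; the furniture and walls round the work are solid. World frame = base frame: x ahead of the robot, y to its left, z up, the work surface at z = 0. Lengths are in mm, angles in rad, forces in N, time in s.
With the tool pointing down it reaches from about 350 to 775 mm from the base axis. Payload 7.3 kg.
Tool frame: the origin (TCP) lies between the finger pads; the fingertips stand 8 mm ahead of it and the grasp point (between the pads) lies 11 mm behind it; y points along the fingers, z is the direction in which the jaws open and shut, and the axes are right-handed (so a half turn about y gives the same grasp; the last joint's range is limited). The gripper opens to 92 mm and grips with 3 to 60 N. Pads are 19 mm wide; open, the fingers measure 130 mm over their backs; the gripper's body (75 mm by 190 mm) begins 47 mm behind the grasp point.
Start: joints at [1.185, 0.342, 1.524, -0, 1.275, -0.146], TCP at [124.675, 510, 234.741] pointing down, gripper open.
Joint ranges: [-2.53, 2.53], [-0.77, 2.02], [0.04, 2.7], [-1, 4.14], [0.28, 2.66], [-3.11, 3.11]. Speed limits (rad/s): [2.57, 2.57, 3.14, 3.14, 3.14, 3.14].

INTERFACE

Orientations are given as [roll, pitch, yaw] about the fixed x, y, z axes, in that order (R = Rz(yaw) Ry(pitch) Rx(roll)).
In Python, from plant import bot, vision, job gives the robot as it stands. The module is installed in compiled form; this text tells all that it offers.
- The arm moves only by the tool arm_command, never from a script. Its argument "deltas" is a list of rows, each a list of 4 numbers: the shift along the tool's x, y, z in m, then the turn about the tool's y in degrees. In form: [[x, y, z, twist], ...]. A call has 1 to 5 rows; each row shifts and turns the commanded pose from where the row before left it, along the tool's axes as they then stand; what a row does not reach is not made up. A row lasts 1/10 s, in which the tool goes at most 50 mm and 8.59 degrees, less where a joint would pass 70% of its speed; a pose out of reach is approached as far as the arm can. A call is refused whole if a number of a shift passes 0.05 or a number of a turn 8.59, either way. A call with a gripper value outside its range is refused whole. "claw" is the closure in counts, from 0 (fully open) to 255 (shut), set as the call begins (left out, the last holds). The fingers move at their own pace and stop on an object; the grip force is fixed at half the most. Time passes only in rows, so rows that do not move let the fingers close. It gives the time, the measured TCP pose, the force and the opening at its end, in the units of the state.
- bot.get_obs(): the state, without advancing time (a new reading comes with each control period).
- vision.capture(name): name is "scene" or "top" or "wrist"; returns a dict with "img" (384x512x3 uint8, red, green, blue), "camera_matrix" (3x3 intrinsics, pixels), "dist_coeffs" ([k1, k2, p1, p2, k3] as OpenCV has them; the pictures are not rectified), "world_to_cam" (4x4, takes a point from world to camera coordinates); the wrist camera has in their place "mount" (4x4, takes a point from camera to tool coordinates, whose origin is the TCP and whose axes are the tool frame's). Camera axes: x right, y down, z forward; pixel columns grow to the right and rows downward; lengths in mm; the calibration is good to about 2 mm. A picture is of the moment at which its call begins: read the wrist's pose just before it. There is no depth.
- job.close_job(): hands the job in, once; it reports no verdict.
Trained networks look in a picture, given as the dict that the camera call returned (one of the last four; its "shot" number tells which), for a name from the list of things; names that differ only in an ending like _2 or _b are one class to them, and where a whole thing is asked for, a point or a joint stands for the part that bears it (a point fixed in the world has none). Each returns a list of dicts, best first, with "confidence" (0 to 1); they miss things now and then, are a little off and sometimes report something else, mostly with a low value. They report only what shows in the picture. A call takes as long as a camera call.
- vision.find_in(picture, name): "xyz" ([x, y, z] in mm, in the coordinates of the camera as it stood for that picture, good to about 4 mm: the middle of the surface that is visible of it).
- vision.regions_of(picture, name): "mask" (384x512 bool, what is visible of it).
The state is a dict: "time": time; "joint_positions": joint angles; "dq": joint speeds; "tau": joint torques, N m; "tool_pos": TCP position; "tcp_rot": TCP orientation; "contact_force": force on the tool from outside, world axes, zero at the start; "moment": the same for the moment, N m; "grip_width": finger opening in mm.
Only numpy, scipy, OpenCV 4.12 (cv2) and the standard library are available. Lean on these libraries where they do the work, as an engineer would, in place of code of your own. Each camera call takes 0.05 s, during which the arm holds its last target. There are 200 camera calls.

TASK

The light grey lid of the stock box has been laid on but its rim is not snapped down: press round the rim with the fingertips, one side after another, until all four snap sections have clicked shut and lie flush. Press on the rim sections, not on the thin clear window, and leave the box standing where it is; nothing is to be picked up, and the jars, stones and tools lying about stay where they are.

Things in the scene. Friction and masses are not known exactly. Their poses are not given: they have to be found in the camera images.
- stock_box: dark grey plastic box, 136 x 186 x 40 mm, loose on the table, 0.5 to 1.1 kg, with a light grey lid 146 x 196 mm whose top is 45 mm above the table. Origin: centre of the underside; x across, y along (the long way), z up. The lid has rigid corners and a clear sunken window; between the corners each side of the rim is a snap section, a strip 28 mm wide that bends up from a crease beside the window
- pad_front (a point): middle of the ribbed thumb pad (13 x 46 mm) on top of the snap section on the long side towards the box's -x, 20 mm out from the crease. Shut, it is at (-65, 0, 45.5) mm in the box's frame; popped open it stands about 6 mm higher. The section is 137 mm long
- snap_front (a joint): angle of the snap section on the long side towards the box's -x, rad: 0 shut flush (a hard stop), 0.25 to 0.29 popped open (outer edge 8 mm proud). Pressed on the pad it resists with up to about 10 N; below about 0.14 it clicks, pulls itself to 0 and stays. Let go before that, it eases back up. It starts open
- pad_back (a point): middle of the ribbed thumb pad (13 x 46 mm) on top of the snap section on the long side towards the box's +x, 20 mm out from the crease. Shut, it is at (65, 0, 45.5) mm in the box's frame; popped open it stands about 6 mm higher. The section is 137 mm long
- snap_back (a joint): angle of the snap section on the long side towards the box's +x, rad: 0 shut flush (a hard stop), 0.25 to 0.29 popped open (outer edge 8 mm proud). Pressed on the pad it resists with up to about 10 N; below about 0.14 it clicks, pulls itself to 0 and stays. Let go before that, it eases back up. It may start open or already shut
- pad_left (a point): middle of the ribbed thumb pad (13 x 46 mm) on top of the snap section on the short side towards the box's +y, 20 mm out from the crease. Shut, it is at (0, 90, 45.5) mm in the box's frame; popped open it stands about 6 mm higher. The section is 87 mm long
- snap_left (a joint): angle of the snap section on the short side towards the box's +y, rad: 0 shut flush (a hard stop), 0.25 to 0.29 popped open (outer edge 8 mm proud). Pressed on the pad it resists with up to about 10 N; below about 0.14 it clicks, pulls itself to 0 and stays. Let go before that, it eases back up. It may start open or already shut
- pad_right (a point): middle of the ribbed thumb pad (13 x 46 mm) on top of the snap section on the short side towards the box's -y, 20 mm out from the crease. Shut, it is at (0, -90, 45.5) mm in the box's frame; popped open it stands about 6 mm higher. The section is 87 mm long
- snap_right (a joint): angle of the snap section on the short side towards the box's -y, rad: 0 shut flush (a hard stop), 0.25 to 0.29 popped open (outer edge 8 mm proud). Pressed on the pad it resists with up to about 10 N; below about 0.14 it clicks, pulls itself to 0 and stays. Let go before that, it eases back up. It starts open
- lid_window: the thin clear window in the middle of the lid, 82 x 132 mm, fixed in it; its origin coincides with the stock box's origin
- jar_a: small round black gem jar with a clear domed top, 33 mm across, 22 mm high, standing near the box; origin under its centre
- jar_b: a second such gem jar, 33 x 33 x 22 mm, near the box; origin under its centre
- jar_c: a third such gem jar, 33 x 33 x 22 mm, near the box; origin under its centre
- loupe: folded steel loupe, 25 x 45 x 14 mm, lying at the left; origin under its centre
- torch: black pocket torch lying on its side, 26 x 113 x 26 mm, at the left; origin under its centre
- oval_stone: polished oval palm stone, 46 x 33 x 21 mm, at the right behind the box; origin under its centre
- round_stone: polished round palm stone, 48 x 48 x 20 mm, at the right in front of the box; origin under its centre

How it is judged (in metres and radians):
At the end, for the whole second after the job is handed in: All four snap sections are shut (each within 0.035 rad of flush, i.e. outer edge less than 1 mm proud) and the box stands flat and still on the table (value of joint each of snap_front, snap_back, snap_left, snap_right below 0.035 rad and height (world z) of stock_box below 0.006 m and angle between stock_box's own z axis and vertical below 0.05 rad and linear speed of stock_box below 0.02 m/s); the robot touches nothing.
It fails at once if the box is lifted off the table or tipped (height (world z) of stock_box above 0.012 m or angle between stock_box's own z axis and vertical above 0.12 rad).
It fails at once if the box is shoved more than 40 mm from where it stood (distance of stock_box from where it was at the start of the episode above 0.04 m).
It fails at once if the fingers press on the clear window with more than 6 N (contact force between the fingers and lid_window above 6 N).
It fails at once if a jar, stone or tool lying about is moved more than 15 mm (distance of any of jar_a, jar_b, jar_c, loupe, torch, oval_stone, round_stone from where it was at the start of the episode above 0.015 m).
It also fails if it takes over 51 s, if anything falls off the work surface, if the arm or the gripper's body presses on something with over 40 N, if the wrist force passes 120 N, or if a joint passes its speed limit or range.

## Working session

There is one attempt and no reset: what is moved stays moved. The work goes in short steps, Python scripts to look and compute and a tool call to move; the robot and the scene stay as the last step left them, time stands still between calls to the robot, and variables do not carry over. Pictures are saved under pics/ and viewed, about 8 in all and at most 12, crops included, and the job is handed in when it is done.

Besides the shell and the picture viewer there is one more tool, called after "Emit:" as name(argument=value, ...), one argument or row to a line, values as JSON. arm_command: Moves the arm, as the interface text tells. Its arguments: {"type":"object","properties":{"deltas":{"type":"array","items":{"type":"array","items":{"type":"number"}}},"claw":{"type":"number"}},"required":["deltas"]}

```bash
mkdir -p pics; cat > h.py <<'E'
import numpy as np, cv2
from plant import bot, vision, job
def c2w(p,T): return (np.linalg.inv(T)@np.r_[p,1])[:3]
def onplane(uv,pic,z):
    uv=np.array(uv,float).reshape(-1,1,2)
    n=cv2.undistortPoints(uv,np.array(pic["camera_matrix"]),np.array(pic["dist_coeffs"])).reshape(-1,2)
    T=np.linalg.inv(pic["world_to_cam"]); o=T[:3,3]
    d=np.c_[n,np.ones(len(n))]@T[:3,:3].T
    return o+d*((z-o[2])/d[:,2])[:,None]
def save(img,name): cv2.imwrite("pics/"+name,cv2.cvtColor(img,cv2.COLOR_RGB2BGR))
E
python3 - <<'E'
from h import *
np.set_printoptions(precision=1,suppress=True)
o=bot.get_obs(); print(o["time"],o["tool_pos"],o["tcp_rot"],o["grip_width"])
s=vision.capture("scene"); t=vision.capture("top")
save(s["img"],"s0.png"); save(t["img"],"t0.png")
for n in ["stock_box","pad_front","pad_back","pad_left","pad_right","lid_window"]:
    for nm,p in(("s",s),("t",t)):
        for r in vision.find_in(p,n)[:4]: print(n,nm,round(r["confidence"],2),c2w(r["xyz"],p["world_to_cam"]))
E
```

```text
0.0 [124.5 509.6 234. ] [-1.6  0.  -0.2] 91.56011533283552
stock_box s 0.62 [456.2 245.3  49.5]
stock_box s 0.59 [499.8 209.5  41.1]
stock_box s 0.26 [489.9 466.9  20.1]
stock_box t 0.89 [512.7 224.9  44.7]
stock_box t 0.57 [377.3 243.1  10.6]
stock_box t 0.26 [485.5  75.2  14.5]
pad_front s 0.94 [454.  246.7  50.8]
pad_front s 0.7 [503.3 207.7  43.6]
pad_front t 0.95 [457.5 252.4  46.6]
pad_front t 0.51 [513.6 227.8  43.3]
pad_front t 0.44 [384.7 461.9  11.1]
pad_back s 0.86 [563.2 195.8  47.9]
pad_back t 0.73 [567.2 202.4  44.1]
pad_left s 0.65 [548.1 302.9  43.7]
pad_left t 0.67 [554.9 303.3  43.9]
pad_right s 0.52 [471.6 147.2  47.5]
pad_right t 0.61 [475.4 152.   46.7]
lid_window s 0.86 [508.  224.8  43.7]
lid_window t 0.72 [513.4 226.5  42.3]
```

View pics/t0.png

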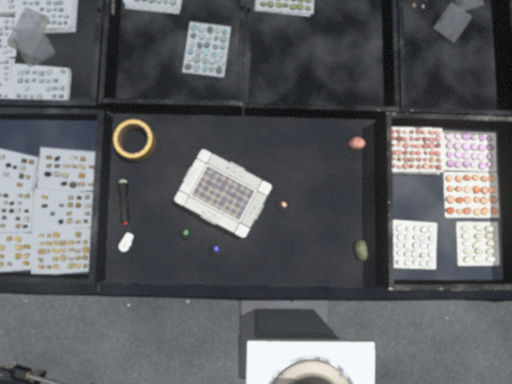

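View pics/s0.png

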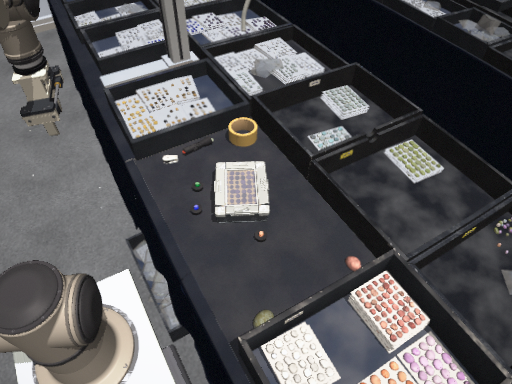

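```bash
python3 - <<'E'
from h import *
np.set_printoptions(precision=1,suppress=True)
t=vision.capture("top")
for n,z in [("lid_window",43),("pad_front",50),("pad_back",46),("pad_left",46),("pad_right",50),("jar_a",11),("oval_stone",10),("round_stone",10),("torch",13),("loupe",7)]:
    for r in vision.regions_of(t,n)[:3]:
        m=r["mask"].astype(np.uint8); c,(w,h),a=cv2.minAreaRect(cv2.findNonZero(m))
        ys,xs=np.nonzero(m)
        b=cv2.boxPoints((c,(w,h),a)); P=onplane(b,t,z)
        print(n,round(r["confidence"],2),[int(v) for v in (xs.min(),ys.min(),xs.max(),ys.max())],m.sum(),"cen",P.mean(0),"sides",np.linalg.norm(P[1]-P[0]),np.linalg.norm(P[2]-P[1]),"ang",np.degrees(np.arctan2(*(P[1]-P[0])[1::-1])), np.degrees(np.arctan2(*(P[2]-P[1])[1::-1])))
E
```

```text
lid_window 0.71 [208, 154, 260, 188] 687 cen [566.3 200.5  43. ] sides 32.61191298255929 138.27096378641974 ang -26.69796590467173 -117.55899792128862
pad_front 0.82 [185, 198, 237, 231] 681 cen [458.2 254.4  50. ] sides 31.815118411749697 134.63239450573826 ang -26.244881060099814 -116.81116942726027
pad_front 0.16 [181, 159, 204, 192] 369 cen [551.4 303.1  50. ] sides 83.75872899671154 27.870127867724108 ang -27.719841309351136 -118.62706627626237
pad_back 0.7 [207, 154, 260, 188] 698 cen [567.  200.4  46. ] sides 35.26716064938467 141.15651219108855 ang -25.42779016150568 -116.29535502148718
pad_back 0.65 [192, 167, 252, 218] 1769 cen [512.4 228.3  46. ] sides 81.54878225533716 132.9242533827953 ang -26.7483188889946 -117.4956183032471
pad_left 0.64 [180, 160, 203, 193] 362 cen [550.9 304.   46. ] sides 84.10477366888809 27.722158810197076 ang -26.26904527469449 -117.18330091410903
pad_right 0.91 [241, 192, 265, 226] 402 cen [472.9 152.9  50. ] sides 85.04118823194493 28.074001462501716 ang -25.415558924375645 -115.44816280763041
jar_a 0.56 [181, 227, 192, 237] 106 cen [414.5 315.
[... 282 characters left out ...]
7.9 -119.8   11. ] sides 35.80479418860889 53.496323454102935 ang -75.40752587488396 -165.81126088331152
oval_stone 0.58 [348, 137, 364, 149] 172 cen [ 649.1 -109.3   10. ] sides 41.61446086507758 31.295696188008336 ang -88.43231008904829 179.42565718022342
round_stone 0.77 [353, 239, 368, 260] 278 cen [ 378.9 -119.5   10. ] sides 38.13507583777491 52.2229029936728 ang -89.13352799663792 179.79258911176868
torch 0.63 [119, 180, 129, 223] 374 cen [487.  473.8  13. ] sides 22.75586577765043 107.81619683945038 ang -86.3691143000482 -174.95218954630377
loupe 0.45 [119, 234, 132, 251] 164 cen [386.2 466.2   7. ] sides 44.97470950787384 25.825296979290226 ang -24.43830509437465 -114.87502572400379
```

The top view shows the box with its window centre near px (222,192), jars at (186,232), (216,248) and (283,204), and the torch and loupe to the left. The scene view agrees. Box centre is about (512,228) with yaw about -26.5°. All sections measure the right sizes.

Emit:
arm_command(
  deltas=[
    [0, 0, 0, 7],
    [0, 0, 0, 7],
    [0, 0, 0, 0],
  ],
  claw=255,
)

```text
time: 1.55
tool_pos: [124.7, 510.0, 234.7]
tcp_rot: [-1.571, 0.0, -0.485]
contact_force: [0.3, -0.8, 0.0]
grip_width: 72.7
```

```bash
cat > go.py <<'E'
from h import *
import sys
B=np.array([512.,228.]); A=np.radians(-26.5)
def to(x,y,z):
    o=bot.get_obs(); p=np.array(o["tool_pos"]); yaw=o["tcp_rot"][2]
    d=np.array([x,y,z])-p
    c,s=np.cos(yaw),np.sin(yaw)
    print("t %.2f pos"%o["time"],p.round(1),"rot",np.round(o["tcp_rot"],3),"yaw deg %.1f"%np.degrees(yaw),"F",np.round(o["contact_force"],1),"w %.0f"%o["grip_width"])
    print("delta m: x %.4f y %.4f z %.4f"%tuple(np.array([c*d[0]+s*d[1],-d[2],-s*d[0]+c*d[1]])/1000))
def box(bx,by): c,s=np.cos(A),np.sin(A); return B+np.array([c*bx-s*by,s*bx+c*by])
PAD=dict(front=(-65,0),back=(65,0),left=(0,90),right=(0,-90))
if __name__=="__main__": q=box(*PAD[sys.argv[1]]); print(q); to(*q,float(sys.argv[2]))
E
python3 go.py front 130
```

```text
[453.8292665  257.00285785]
t 1.55 pos [124.7 510.  234.7] rot [-1.571  0.    -0.485] yaw deg -27.8 F [ 0.3 -0.8  0. ] w 73
delta m: x 0.4091 y 0.1047 z -0.0703
```

Emit:
arm_command(
  deltas=[
    [0.03, 0.003, -0.005, -1.3],
    [0.03, 0.003, -0.005, 0],
    [0.03, 0.003, -0.005, 0],
    [0.03, 0.003, -0.005, 0],
    [0.03, 0.003, -0.005, 0],
  ],
)

```text
time: 2.05
tool_pos: [248.3, 419.5, 219.7]
tcp_rot: [-1.57, -0.0, -0.457]
contact_force: [1.1, 0.1, -0.1]
grip_width: 32.2
```

Emit:
arm_command(
  deltas=[
    [0.03, 0.006, -0.005, 0],
    [0.03, 0.006, -0.005, 0],
    [0.03, 0.006, -0.005, 0],
    [0.03, 0.006, -0.005, 0],
    [0.03, 0.006, -0.005, 0],
  ],
)

```text
time: 2.55
tool_pos: [371.6, 330.3, 189.6]
tcp_rot: [-1.57, -0.0, -0.458]
contact_force: [0.6, 0.3, -0.1]
grip_width: 0.4
```

```bash
python3 go.py front 110; python3 - <<'E'
from h import *
o=bot.get_obs(); w=vision.capture("wrist"); save(w["img"],"w1.png"); print(np.round(w["mount"],2))
E
```

```text
[453.8292665  257.00285785]
t 2.55 pos [371.6 330.3 189.6] rot [-1.57  -0.    -0.458] yaw deg -26.2 F [ 0.6  0.3 -0.1] w 0
delta m: x 0.1061 y 0.0796 z -0.0294
[[-0.0000e+00  9.5000e-01  3.0000e-01 -8.1620e+01]
 [ 0.0000e+00 -3.0000e-01  9.5000e-01 -1.4888e+02]
 [ 1.0000e+00  0.0000e+00 -0.0000e+00  1.0000e-01]
 [ 0.0000e+00  0.0000e+00  0.0000e+00  1.0000e+00]]
```

View pics/w1.png

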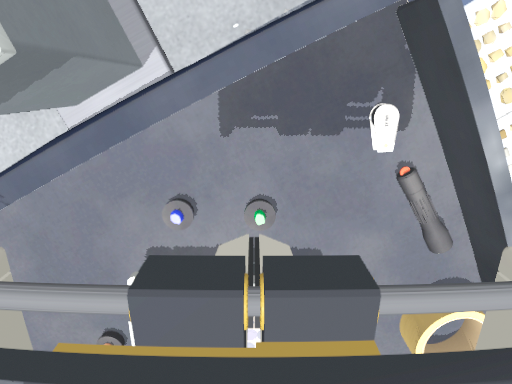

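The wrist view shows jars at (178,212) and (259,212), the loupe at (384,128) and the torch at (425,210). The camera looks back past the box. On to the front pad.

Emit:
arm_command(
  deltas=[
    [0.026, 0.02, -0.007, 0],
    [0.026, 0.02, -0.007, 0],
    [0.027, 0.02, -0.007, 0],
    [0.027, 0.02, -0.008, 0],
    [0, 0, 0, 0],
  ],
)

```text
time: 3.1
tool_pos: [453.4, 255.6, 107.3]
tcp_rot: [-1.574, 0.002, -0.461]
contact_force: [-0.6, 0.4, -0.8]
grip_width: 0.9
```

Emit:
arm_command(
  deltas=[
    [0, 0.02, 0, 0],
    [0, 0.015, 0, 0],
    [0, 0.01, 0, 0],
    [0, 0, 0, 0],
  ],
)

```text
time: 3.5
tool_pos: [451.7, 258.2, 64.0]
tcp_rot: [-1.572, 0.001, -0.46]
contact_force: [-0.2, -0.7, 0.4]
grip_width: 0.5
```

```bash
python3 go.py front 53.5;  python3 - <<'E'
from h import *
t=vision.capture("top"); s=vision.capture("scene")
a=cv2.resize(t["img"][130:260,160:300],None,fx=4,fy=4,interpolation=cv2.INTER_CUBIC)
b=cv2.resize(s["img"][145:235,195:285],None,fx=5,fy=5,interpolation=cv2.INTER_CUBIC)
b=cv2.resize(b,(240,240)) if 0 else b
save(a,"t1.png");save(b,"s1.png")
E
```

```text
[453.8292665  257.00285785]
t 3.50 pos [451.7 258.2  64. ] rot [-1.572e+00  1.000e-03 -4.600e-01] yaw deg -26.3 F [-0.2 -0.7  0.4] w 1
delta m: x 0.0024 y 0.0105 z -0.0001
```

View pics/s1.png

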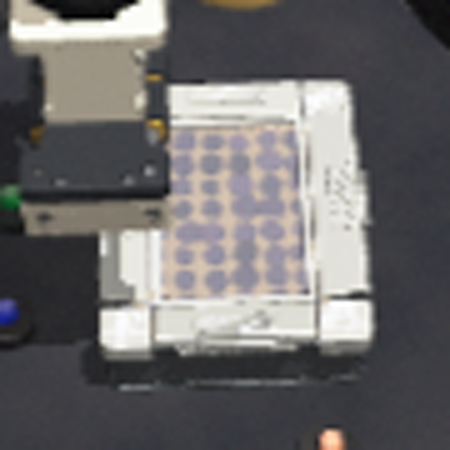

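The gripper stands over the front section, around px (100,200), clear of the window. Now pressing gently.

Emit:
arm_command(
  deltas=[
    [0.002, 0.003, 0, 0],
    [0, 0.002, 0, 0],
    [0, 0, 0, 0],
  ],
)

```text
time: 3.9
tool_pos: [454.5, 257.1, 59.8]
tcp_rot: [-1.571, -0.0, -0.461]
contact_force: [-0.2, -0.2, -0.3]
grip_width: 0.4
```

Emit:
arm_command(
  deltas=[
    [0, 0.002, 0, 0],
    [0, 0.001, 0, 0],
    [0, 0, 0, 0],
  ],
)

```text
time: 4.2
tool_pos: [454.3, 257.2, 56.8]
tcp_rot: [-1.571, 0.0, -0.461]
contact_force: [-0.3, 0.1, 0.2]
grip_width: 0.4
```

Emit:
arm_command(
  deltas=[
    [0, 0.002, 0, 0],
    [0, 0, 0, 0],
  ],
)

```text
time: 4.4
tool_pos: [454.4, 256.9, 54.4]
tcp_rot: [-1.571, 0.0, -0.461]
contact_force: [0.6, -0.2, 0.1]
grip_width: 0.4
```

Emit:
arm_command(
  deltas=[
    [0, 0.001, 0, 0],
    [0, 0, 0, 0],
  ],
)

```text
time: 4.6
tool_pos: [454.5, 257.0, 53.7]
tcp_rot: [-1.571, -0.0, -0.461]
contact_force: [-0.7, -0.7, 0.4]
grip_width: 0.1
```

Emit:
arm_command(
  deltas=[
    [0, 0.001, 0, 0],
    [0, 0, 0, 0],
  ],
)

```text
time: 4.8
tool_pos: [454.5, 257.1, 53.5]
tcp_rot: [-1.57, -0.0, -0.461]
contact_force: [-2.3, -2.0, 7.6]
grip_width: 0.4
```

Firm contact at tip z = 45.5, so the front is flush. Now lift and go to the back.

Emit:
arm_command(
  deltas=[
    [0, -0.025, 0, 0],
    [0, -0.01, 0, 0],
    [0.03, 0, 0, 0],
    [0.03, 0, 0, 0],
    [0.03, 0, 0, 0],
  ],
)

```text
time: 5.3
tool_pos: [536.0, 216.7, 87.9]
tcp_rot: [-1.57, -0.001, -0.461]
contact_force: [-0.8, 0.4, -1.0]
grip_width: 0.5
```

Emit:
arm_command(
  deltas=[
    [0.02, 0, 0, 0],
    [0.02, 0, 0, 0],
    [0, 0, 0, 0],
    [0, 0, 0, 0],
  ],
)

```text
time: 5.7
tool_pos: [570.4, 199.1, 87.2]
tcp_rot: [-1.571, 0.001, -0.462]
contact_force: [-0.2, -0.3, -0.2]
grip_width: 0.9
```

```bash
python3 go.py back 64
```

```text
[570.1707335  198.99714215]
t 5.70 pos [570.4 199.1  87.2] rot [-1.571e+00  1.000e-03 -4.620e-01] yaw deg -26.5 F [-0.2 -0.3 -0.2] w 1
delta m: x -0.0002 y 0.0232 z -0.0001
```

Emit:
arm_command(
  deltas=[
    [0, 0.013, 0, 0],
    [0, 0.01, 0, 0],
    [0, 0.002, 0, 0],
    [0, 0, 0, 0],
  ],
)

```text
time: 6.1
tool_pos: [570.0, 199.4, 61.8]
tcp_rot: [-1.572, 0.001, -0.461]
contact_force: [0.5, 0.7, 0.4]
grip_width: 0.6
```

Emit:
arm_command(
  deltas=[
    [0, 0.002, 0, 0],
    [0, 0, 0, 0],
  ],
)

```text
time: 6.3
tool_pos: [570.9, 199.3, 60.8]
tcp_rot: [-1.571, -0.0, -0.461]
contact_force: [0.5, -0.1, 0.3]
grip_width: 0.8
```

Emit:
arm_command(
  deltas=[
    [0, 0.002, 0, 0],
    [0, 0, 0, 0],
  ],
)

```text
time: 6.5
tool_pos: [571.3, 199.1, 59.0]
tcp_rot: [-1.57, -0.001, -0.462]
contact_force: [0.3, -0.0, 0.8]
grip_width: 0.4
```

Emit:
arm_command(
  deltas=[
    [0, 0.002, 0, 0],
    [0, 0, 0, 0],
  ],
)

```text
time: 6.7
tool_pos: [571.3, 199.1, 57.0]
tcp_rot: [-1.57, -0.001, -0.462]
contact_force: [1.0, 0.6, 1.2]
grip_width: 0.2
```

Emit:
arm_command(
  deltas=[
    [0, 0.002, 0, 0],
    [0, 0, 0, 0],
  ],
)

```text
time: 6.9
tool_pos: [570.2, 199.2, 54.1]
tcp_rot: [-1.571, 0.001, -0.462]
contact_force: [0.9, -0.4, -0.2]
grip_width: 0.4
```

Emit:
arm_command(
  deltas=[
    [0, 0.001, 0, 0],
    [0, 0, 0, 0],
  ],
)

```text
time: 7.1
tool_pos: [570.3, 199.2, 53.6]
tcp_rot: [-1.571, 0.001, -0.461]
contact_force: [-1.7, -0.3, 2.2]
grip_width: 0.3
```

Emit:
arm_command(
  deltas=[
    [0, 0.001, 0, 0],
    [0, 0, 0, 0],
  ],
)

```text
time: 7.3
tool_pos: [570.4, 199.2, 53.5]
tcp_rot: [-1.571, 0.001, -0.461]
contact_force: [-3.6, -0.1, 8.5]
grip_width: 0.5
```

Emit:
arm_command(
  deltas=[
    [0, -0.03, 0, 0],
    [0, -0.03, 0, 0],
    [0, -0.03, 0, -8],
    [0, 0, 0, -8],
    [0, 0, 0, -8],
  ],
)

```text
time: 7.8
tool_pos: [571.2, 199.4, 143.7]
tcp_rot: [-1.57, -0.002, -0.037]
contact_force: [-0.8, 0.0, -0.5]
grip_width: 0.2
```

Emit:
arm_command(
  deltas=[
    [0, 0, 0, -8],
    [0, 0, 0, -8],
    [0, 0, 0, -8],
    [0, 0, 0, -8],
    [0, 0, 0, -8],
  ],
)

```text
time: 8.3
tool_pos: [570.6, 199.3, 142.3]
tcp_rot: [-1.57, 0.0, 0.661]
contact_force: [-0.2, 0.0, 0.2]
grip_width: 0.4
```

Emit:
arm_command(
  deltas=[
    [0, 0, 0, -8],
    [0, 0, 0, -8],
    [0, 0, 0, -8],
    [0, 0, 0, -2],
    [0, 0, 0, 0],
  ],
)

```text
time: 8.8
tool_pos: [570.6, 199.2, 142.3]
tcp_rot: [-1.57, 0.0, 1.109]
contact_force: [-0.3, -0.3, 0.1]
grip_width: 0.2
```

```bash
python3 go.py left 140
```

```text
[552.15780318 308.54409254]
t 8.80 pos [570.6 199.2 142.3] rot [-1.57   0.     1.109] yaw deg 63.6 F [-0.3 -0.3  0.1] w 0
delta m: x 0.0897 y 0.0023 z 0.0652
```

Emit:
arm_command(
  deltas=[
    [0.03, 0, 0.022, 0],
    [0.03, 0, 0.022, 0],
    [0.03, 0, 0.021, 0],
    [0, 0, 0, 0],
    [0, 0, 0, 0],
  ],
)

```text
time: 9.3
tool_pos: [552.2, 309.3, 142.3]
tcp_rot: [-1.571, 0.001, 1.11]
contact_force: [0.1, -0.9, -0.6]
grip_width: 0.3
```

```bash
python3 go.py left 64; python3 - <<'E'
from h import *
w=vision.capture("wrist"); save(w["img"],"w2.png")
E
```

```text
[552.15780318 308.54409254]
t 9.30 pos [552.2 309.3 142.3] rot [-1.571e+00  1.000e-03  1.110e+00] yaw deg 63.6 F [ 0.1 -0.9 -0.6] w 0
delta m: x -0.0007 y 0.0783 z -0.0003
```

View pics/w2.png

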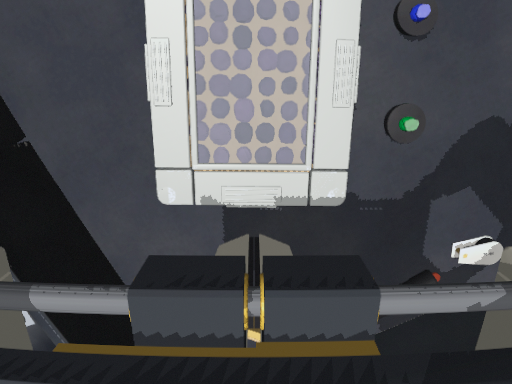

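The wrist view shows both long sections lying even with the corners, with pads at (160,72) and (344,74). The left pad at (251,196) is in line with the tool. Press the left.

Emit:
arm_command(
  deltas=[
    [0, 0.03, 0, 0],
    [0, 0.03, 0, 0],
    [0, 0.018, 0, 0],
    [0, 0, 0, 0],
  ],
)

```text
time: 9.75
tool_pos: [551.3, 306.5, 61.8]
tcp_rot: [-1.567, 0.005, 1.107]
contact_force: [-0.7, -0.0, -0.6]
grip_width: 0.2
```

Emit:
arm_command(
  deltas=[
    [0, 0.003, 0, 0],
    [0, 0, 0, 0],
  ],
)

```text
time: 9.95
tool_pos: [553.5, 308.4, 62.8]
tcp_rot: [-1.572, -0.001, 1.108]
contact_force: [0.1, 0.6, -0.1]
grip_width: 0.7
```

Emit:
arm_command(
  deltas=[
    [0, 0.003, 0, 0],
    [0, 0, 0, 0],
  ],
)

```text
time: 10.15
tool_pos: [552.9, 308.7, 59.3]
tcp_rot: [-1.571, -0.001, 1.109]
contact_force: [0.0, -0.0, -0.1]
grip_width: 0.5
```

Emit:
arm_command(
  deltas=[
    [0, 0.003, 0, 0],
    [0, 0, 0, 0],
  ],
)

```text
time: 10.35
tool_pos: [552.5, 308.7, 55.5]
tcp_rot: [-1.571, 0.0, 1.109]
contact_force: [0.3, 0.9, 0.4]
grip_width: 0.4
```

Emit:
arm_command(
  deltas=[
    [0, 0.002, 0, 0],
    [0, 0, 0, 0],
  ],
)

```text
time: 10.55
tool_pos: [552.8, 308.9, 53.7]
tcp_rot: [-1.571, -0.0, 1.109]
contact_force: [0.2, 0.2, 0.4]
grip_width: 0.6
```

```bash
python3 go.py left 53
```

```text
[552.15780318 308.54409254]
t 10.55 pos [552.8 308.9  53.7] rot [-1.571 -0.     1.109] yaw deg 63.6 F [0.2 0.2 0.4] w 1
delta m: x -0.0006 y 0.0007 z 0.0004
```

Press a touch more, then lift and go to the right pad (180 mm along -tool x).

Emit:
arm_command(
  deltas=[
    [0, 0.001, 0, 0],
    [0, 0, 0, 0],
  ],
)

```text
time: 10.75
tool_pos: [552.9, 308.9, 53.5]
tcp_rot: [-1.571, -0.001, 1.109]
contact_force: [-1.8, -0.5, 4.8]
grip_width: 0.3
```

Emit:
arm_command(
  deltas=[
    [0, -0.025, 0, 0],
    [0, -0.025, 0, 0],
    [-0.03, 0, 0, 0],
    [-0.03, 0, 0, 0],
    [-0.03, 0, 0, 0],
  ],
)

```text
time: 11.25
tool_pos: [511.9, 227.3, 102.8]
tcp_rot: [-1.571, -0.0, 1.11]
contact_force: [-0.0, -0.9, -0.4]
grip_width: 0.9
```

Emit:
arm_command(
  deltas=[
    [-0.03, 0, 0, 0],
    [-0.03, 0, 0, 0],
    [-0.03, 0, 0, 0],
    [0, 0, 0, 0],
    [0, 0, 0, 0],
  ],
)

```text
time: 11.75
tool_pos: [472.9, 147.3, 103.0]
tcp_rot: [-1.571, -0.001, 1.108]
contact_force: [-0.2, 0.5, 0.0]
grip_width: 0.2
```

```bash
python3 go.py right 64
```

```text
[471.84219682 147.45590746]
t 11.75 pos [472.9 147.3 103. ] rot [-1.571e+00 -1.000e-03  1.108e+00] yaw deg 63.5 F [-0.2  0.5  0. ] w 0
delta m: x -0.0003 y 0.0390 z 0.0010
```

Emit:
arm_command(
  deltas=[
    [0, 0.02, 0, 0],
    [0, 0.015, 0.001, 0],
    [0, 0.004, 0, 0],
    [0, 0, 0, 0],
    [0, 0, 0, 0],
  ],
)

```text
time: 12.25
tool_pos: [472.3, 148.5, 64.2]
tcp_rot: [-1.572, -0.001, 1.11]
contact_force: [1.3, 0.3, 0.7]
grip_width: -0.0
```

Emit:
arm_command(
  deltas=[
    [0, 0.003, 0, 0],
    [0, 0, 0, 0],
  ],
)

```text
time: 12.45
tool_pos: [471.9, 148.1, 60.9]
tcp_rot: [-1.571, -0.0, 1.109]
contact_force: [0.6, -0.1, -0.2]
grip_width: 0.2
```

Emit:
arm_command(
  deltas=[
    [0, 0.002, 0, 0],
    [0, 0, 0, 0],
  ],
)

```text
time: 12.65
tool_pos: [471.8, 147.9, 58.8]
tcp_rot: [-1.571, -0.0, 1.109]
contact_force: [-0.0, -0.4, 1.0]
grip_width: 0.2
```

Emit:
arm_command(
  deltas=[
    [0, 0.002, 0, 0],
    [0, 0, 0, 0],
  ],
)

```text
time: 12.85
tool_pos: [471.6, 147.9, 56.7]
tcp_rot: [-1.571, -0.0, 1.109]
contact_force: [-0.3, 0.2, 1.0]
grip_width: 0.3
```

Emit:
arm_command(
  deltas=[
    [0, 0.002, 0, 0],
    [0, 0, 0, 0],
  ],
)

```text
time: 13.05
tool_pos: [471.5, 148.0, 54.4]
tcp_rot: [-1.57, 0.0, 1.109]
contact_force: [-0.3, 0.2, -0.6]
grip_width: 0.5
```

Emit:
arm_command(
  deltas=[
    [0, 0.002, 0, 0],
    [0, 0, 0, 0],
    [0, 0, 0, 0],
  ],
)

```text
time: 13.35
tool_pos: [471.7, 148.0, 53.4]
tcp_rot: [-1.571, -0.0, 1.109]
contact_force: [-2.8, -1.2, 9.5]
grip_width: 0.6
```

Flush contact on the right too. Lift and look.

Emit:
arm_command(
  deltas=[
    [0, -0.03, 0, 0],
    [0, -0.04, 0, 0],
    [0, -0.04, 0, 0],
    [0.03, -0.02, 0, 0],
    [0.04, -0.02, 0, 0],
  ],
)

```text
time: 13.85
tool_pos: [503.2, 210.4, 204.6]
tcp_rot: [-1.572, -0.001, 1.107]
contact_force: [0.9, 0.1, -0.2]
grip_width: 0.2
```

Emit:
arm_command(
  deltas=[
    [0.04, -0.01, 0, 0],
    [0.04, -0.01, 0, 0],
    [0.04, 0, 0, 0],
    [0.03, 0, 0, 0],
    [0, 0, 0, 0],
  ],
)

```text
time: 14.35
tool_pos: [570.0, 348.1, 221.1]
tcp_rot: [-1.57, -0.0, 1.112]
contact_force: [-0.9, -0.4, -0.7]
grip_width: 0.5
```

```bash
python3 go.py left 200; python3 - <<'E'
from h import *
w=vision.capture("wrist"); save(w["img"],"w3.png")
s=vision.capture("scene"); t=vision.capture("top")
save(cv2.resize(s["img"][145:235,195:285],None,fx=5,fy=5,interpolation=cv2.INTER_CUBIC),"s3.png")
for n in ["pad_front","pad_back","pad_left","pad_right","lid_window","jar_a"]:
    for nm,p in(("s",s),("t",t)):
        for r in vision.find_in(p,n)[:1]: print(n,nm,round(r["confidence"],2),c2w(r["xyz"],p["world_to_cam"]).round(1))
E
```

```text
[552.15780318 308.54409254]
t 14.35 pos [570.  348.1 221.1] rot [-1.57  -0.     1.112] yaw deg 63.7 F [-0.9 -0.4 -0.7] w 1
delta m: x -0.0433 y 0.0211 z -0.0016
pad_front t 0.85 [445.4 229.2  40.8]
pad_back s 0.59 [564.1 193.2  43. ]
pad_back t 0.96 [566.  203.3  42.3]
pad_left s 0.72 [490.4 466.4  20.1]
pad_left t 0.49 [568.7 296.6  41.6]
pad_right s 0.87 [470.4 150.4  44.6]
pad_right t 0.88 [474.3 152.5  43.6]
lid_window s 0.92 [511.3 223.5  41. ]
lid_window t 0.84 [514.4 224.7  39.6]
jar_a s 0.69 [373.5 231.6  13.3]
jar_a t 0.75 [472.1 150.3  45.3]
```

View pics/w3.png

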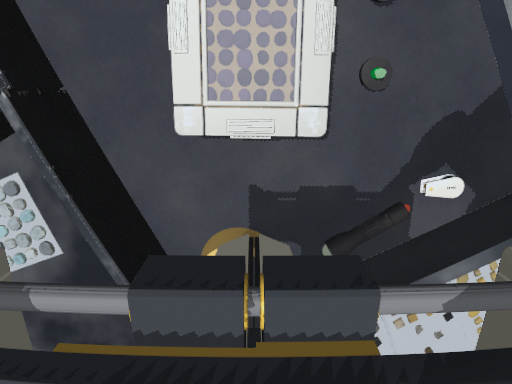

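View pics/s3.png

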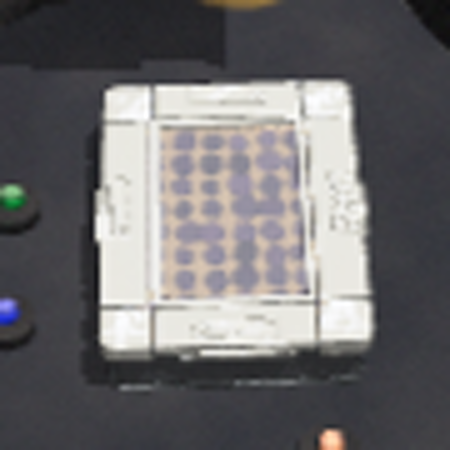

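Both views show all four sections flush with the corner blocks. In the scene crop they are the front (120,205), back (345,205), left (225,100) and right (235,325). The box and jars have not moved. Handing in.

```bash
python3 -c "
from plant import job
print(job.close_job())"
```

```text
the job is handed in; nothing more can be done
None
```

I pressed all four rim sections with the closed fingertips, in the order front, back, left, right. The job was handed in at about 14.5 s of the 51 s.

- **Press readings:** each press ended on a firm stop, with the fingertip at 45.4–45.5 mm and 5–10 N. That matches the flush height of 45.5 mm. I did not see a clear rise in force at any click, so "shut" rests on these stops and on the pictures.
- **Last pictures:** the final scene crop shows all four sections level with the corners. The last wrist view shows the same for front, back and left, but the right section was out of frame. The box and nearby jars look where they were. The gripper is raised clear and touches nothing.
- **Checks that disagreed:** some of the network's final detections were wrong. It reported pad_front about 25 mm off in the top view and missed it in the scene view. It placed pad_left on the torch in the scene view and about 20 mm off in the top view. It took the right pad for a jar in the top view. The pad_back, pad_right and window results matched the earlier positions to within about 4 mm in plan, and both pads read about 2–5 mm lower than before, as did the window (about 3 mm).

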